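# Close the jar, then hold the canister's bayonet lid at half-turn

### The job

Close the two open containers with their own closures: first push the cork-look stopper fully home in the small glass jar and let go of it, then drop the large bayonet lid (not the small one) into the canister's slots until its disc sits flush and turn it clockwise, seen from above, half-way to lock, so that its grip bar lines up with the two long bold ribs on the canister, stopping before the latch clicks. Finish while still gripping the lid there, holding it still so the canister can vent: do not lock it and do not let go. Leave the jar standing upright and everything else where it stands.

Things in the scene. Friction and masses are not known exactly. Their poses are not given: they have to be found in the camera images.
- lid_mid (a point): Large white plastic bayonet lid, loose, upright on the shelf, 59 mm tall, 0.12 kg; point on its axis 29.5 mm above its underside. Spigot 52 mm in diameter, 21 mm long (lowest 5 mm tapered to 42 mm); disc 84 mm in diameter, 21 to 27 mm up; on it an upright grip bar 76 mm long, 14 mm thick, to 59 mm up. x along the bar, z up; same after a half turn.
- lid_grip (a point): Point on the large lid's axis, in its grip bar, 49.5 mm above its underside: pinch the bar's flat sides here from above, fingertips above the disc. Below the two ends of the bar, two lugs (10 mm wide, 6 mm high, 5 to 11 mm above the underside) stick out of the spigot to 32 mm from the axis.
- canister_mouth (a point): Centre of the mouth, at the top face, of the white canister fixed to the shelf: 94 mm in diameter, 100 mm tall. Hole 57 mm in diameter in an 8 mm lip, with two slots 15 mm wide reaching 36 mm from the axis, at +x and -x of this frame (z up). The lid enters with its bar along x; seated, the disc rests on the lip, lid_mid 8.5 mm above this point (2 mm lift play when turned).
- half_rib (a point): Top end of one of two long bold black ribs on the canister's outside (9 mm wide, 60 mm long downwards, reaching 60 mm from the axis), opposite each other, 45 degrees clockwise from the slots: the half-way marks. This point is 53 mm from the axis, level with the mouth. Short narrow ribs (5 mm wide) mark the slots; a white latch housing is 77 degrees clockwise from +x.
- latch (a joint): Sprung latch in the canister's collar (m): 0 at rest, pushed out to 0.0024 by a lug riding over it (the click, 1 to 3 N). The seated lid turns clockwise only (5 degrees play the other way): past 25 degrees from the slots its lugs are under the lip, 45 is half-way, at about 62 a lug starts to push the latch, stop at about 95. It must not be pushed.
- stopper_mid (a point): Loose cork-look stopper standing upright on the shelf, 50 mm tall; this point is on its axis, 25 mm above its underside. Round head 44 mm in diameter from 18 to 50 mm; plug below it 34 mm in diameter, tapering to 26 mm in the lowest 10 mm. z is its axis. About 0.05 kg.
- jar_mouth (a point): Centre of the mouth, at the rim, of the loose small glass jar, 76 mm tall, body 64 mm in diameter, neck 47 mm outside and 39 mm inside. z up. With the stopper home its head rests on the rim and the stopper's mid-point is 7 mm above this point. About 0.3 kg.
- small_lid_mid (a point): Bystander: a smaller lid of the same form and height as the large one (disc 59 mm in diameter, bar 53 mm long) that belongs to another container; its mid-point, 29.5 mm up. Leave it alone.
- spray_mid (a point): Bystander: silver spray bottle with a white trigger head, 64 mm in diameter, 211 mm tall; the point on its axis 100 mm up.
- cup_mid (a point): Bystander: white plastic measuring cup, 68 mm in diameter at the rim, 60 mm tall; its centre.
- brush_mid (a point): Bystander: wooden scrubbing brush lying bristles down, 50 x 120 x 36 mm (long along its y); its centre.
Things that resemble listed ones, but are neither listed nor needed, are in the scene too. Of the things shaped like the part that bears stopper_mid, the cork one is meant. What is shaped like the part that bears jar_mouth but blue is not meant.

How it is judged (in metres and radians):
On the way, in this order (a step that is already met when the one before it is completed fails the run):
1. the stopper is fully home in the glass jar, which stands upright, and is let go (z of stopper_mid in the frame of jar_mouth below 0.01 m and horizontal distance between stopper_mid and jar_mouth below 0.006 m and angle between the z axis of stopper_mid and the z axis of jar_mouth, either way round below 0.15 rad and angle between jar_mouth's own z axis and vertical below 0.12 rad and contact force between the fingers and stopper below 0.3 N), for 0.2 s.
2. the large lid is dropped into the canister through the slots, flush, its bar still along the slots (z of lid_mid in the frame of canister_mouth below 0.0115 m and horizontal distance between lid_mid and canister_mouth below 0.005 m and angle between the z axis of lid_mid and the z axis of canister_mouth, either way round below 0.1 rad and angle between the x axis of lid_mid and the x axis of canister_mouth, either way round below 0.3 rad), for 0.1 s.
At the end, for the whole second after the job is handed in: Stopper home in the upright jar (within 3 mm of depth, 6 mm of centre), free of the fingers; large lid flush in the canister (within 3 mm of depth), turned 31 to 59 degrees clockwise from the slots, latch not pushed, fingers still gripping it (over 3 N) and holding it still (all of step 1 and z of lid_mid in the frame of canister_mouth below 0.0115 m and horizontal distance between lid_mid and canister_mouth below 0.005 m and angle between the z axis of lid_mid and the z axis of canister_mouth, either way round below 0.1 rad and angle between the x axis of lid_mid and the x axis of canister_mouth, either way round between 0.54 and 1.03 rad and value of joint latch below 0.001 m and contact force between the fingers and lid above 3 N and angular speed of lid below 0.15 rad/s and linear speed of lid below 0.02 m/s); the arm keeps its last pose, push and grip.
It fails at once if the latch clicks: the lid is turned too far (value of joint latch above 0.0012 m).
It fails at once if the jar is tipped over (angle between jar_mouth's own z axis and vertical above 0.5 rad).
It fails at once if a bystander is disturbed (small lid, spray bottle, cup or brush moved by over 40 mm) (distance of any of small_lid_mid, spray_mid, cup_mid, brush_mid from where it was at the start of the episode above 0.04 m).
It also fails if it takes over 54 s, if anything falls off the work surface, if the arm or the gripper's body presses on something with over 40 N, if the wrist force passes 120 N, or if a joint passes its speed limit or range.

### The arm

A 6-joint arm with a two-finger parallel gripper is mounted at the origin on the work surface. World frame = base frame: x ahead of the robot, y to its left, z up, the work surface at z = 0. Lengths are in mm, angles in rad, forces in N, time in s.
With the tool pointing down it reaches from about 350 to 975 mm from the base axis. Payload 7.1 kg.
Tool frame: the origin (TCP) lies at the very end of the fingers, on their centre line; the grasp point (between the pads) lies 19 mm behind it; z points along the fingers, y is the line along which they close (so a half turn about z gives the same grasp; the last joint's range is limited). The gripper opens to 88 mm and grips with 3 to 60 N. Pads are 20 mm wide; open, the fingers measure 115 mm over their backs; the gripper's body (75 mm by 178 mm) begins 61 mm behind the grasp point.
Start: joints at [-1.122, 0.423, 1.63, -0, 1.089, -0.019], TCP at [281.841, -557.826, 222.675] pointing down, gripper open.
Joint ranges: [-3, 3], [-0.9, 2.11], [0.09, 2.58], [-1.31, 4.45], [0.11, 2.69], [-2.54, 2.54]. Speed limits (rad/s): [2.39, 2.39, 3.01, 3.14, 3.14, 3.14].

### API

Orientations are given as a rotation vector (axis times angle).
In Python, from workcell import get_obs, get_image, job, models gives the robot as it stands.
- The arm moves only by the tool jog_arm, never from a script. Its argument "increments" is one flat list of numbers, 7 for each row, row after row: the turn, a rotation vector about the tool's x, y, z in degrees, then the shift along the tool's x, y, z in mm, then the opening in per cent of the stroke, from 0 (shut) to 100 (fully open). A call has 1 to 12 rows; each row shifts and turns the commanded pose from where the row before left it, along the tool's axes as they then stand; what a row does not reach is not made up. A row lasts 1/8 s, in which the tool goes at most 62.5 mm and 10.7 degrees, less where a joint would pass 70% of its speed; a pose out of reach is approached as far as the arm can. A call is refused whole if a number of a shift passes 62.5 or a number of a turn 10.7, either way. A call with a gripper value outside its range is refused whole. The fingers move at their own pace and stop on an object; the grip force is fixed at half the most. Time passes only in rows, so rows that do not move let the fingers close. It gives the time, the measured TCP pose, the force, the opening and the grip force at its end, in the units of the state.
- get_obs(): the state, without advancing time (a new reading comes with each control period).
- get_image(name): name is "side" or "top"; returns a dict with "pixels" (400x640x3 uint8, blue, green, red), "depth" (400x640 float32, mm along the optical axis (not along the pixel's ray), 0 where there is no reading), "fx", "fy", "cx", "cy" (pixels), "cam_to_world" (4x4, takes a point from camera to world coordinates). Camera axes: x right, y up, looking along -z (the intrinsics and any distortion apply to the point x, -y, -z); pixel columns grow to the right and rows downward; lengths in mm; the calibration is good to about 2 mm. A picture is of the moment at which its call begins.
- job.close_job(): hands the job in; it is judged then, once.
Trained networks look in the newest picture that a camera, given by its name, has taken for a name from the list of things; names that differ only in an ending like _2 or _b are one class to them, and where a whole thing is asked for, a point or a joint stands for the part that bears it (a point fixed in the world has none). Each returns a list of dicts, best first, with "p" (0 to 1); they miss things now and then, are a little off and sometimes report something else, mostly with a low value. They report only what shows in the picture. A call takes as long as a camera call. They do not tell look-alikes from the thing itself.
- models.look_for(target, camera): "centre" ([x, y, z] in mm, in world coordinates, good to about 4 mm: the middle of the surface that is visible of it).
- models.regions_of(target, camera): "region" (400x640 bool, what is visible of it).
The state is a dict: "t": time; "qpos": joint angles; "qvel": joint speeds; "joint_torque": joint torques, N m; "ee_pos": TCP position; "orientation": TCP orientation; "ft_force": force on the tool from outside, world axes, zero at the start; "moment": the same for the moment, N m; "width": finger opening in mm; "grasp_force": force on a finger pad.
Only numpy, scipy, OpenCV 4.12 (cv2) and the standard library are available. Lean on these libraries where they do the work, as an engineer would, in place of code of your own. Each camera call takes 0.05 s, during which the arm holds its last target. There are 200 camera calls.

## Working session

There is one attempt and no reset: what is moved stays moved. The work goes in short steps, Python scripts to look and compute and a tool call to move; the robot and the scene stay as the last step left them, time stands still between calls to the robot, and variables do not carry over. Pictures are saved under pics/ and viewed, at most 10 in all, crops included, and the job is handed in when it is done.

Besides the shell and the picture viewer there is one more tool, called after ">>>" in YAML: its name, and indented under it one key for each argument. jog_arm: Moves the arm, as the interface text tells. Its arguments: {"type":"object","properties":{"increments":{"type":"array"}},"required":["increments"]}

```bash
mkdir -p pics
cat > h.py <<'E'
import numpy as np, cv2
from workcell import get_obs, get_image, job, models
def pts(im):
    d=im["depth"].astype(float); v,u=np.mgrid[0:400,0:640]
    x=(u-im["cx"])/im["fx"]*d; y=(v-im["cy"])/im["fy"]*d
    P=np.stack([x,-y,-d,np.ones_like(d)],-1)@np.array(im["cam_to_world"]).T
    P=P[...,:3]; P[d<=0]=np.nan
    return P
E
python3 - <<'E'
from h import *
for c in("top","side"):
    im=get_image(c); cv2.imwrite(f"pics/{c}0.png",im["pixels"]); np.savez(f"{c}0.npz",**{k:np.array(v) for k,v in im.items()})
    print(c,im["fx"],im["cx"],im["cy"],np.round(im["cam_to_world"],3).tolist(), [k for k in im])
    for t in("lid_mid","canister_mouth","stopper_mid","jar_mouth","small_lid_mid","half_rib","spray_mid","cup_mid","brush_mid"):
        print(t,[(np.round(r["centre"]).tolist(),round(r["p"],2)) for r in models.look_for(t,c)[:4]])
print(get_obs())
E
```

```text
top 392.63486240840723 313.8508542341741 199.25484903580704 [[0.013, 0.976, -0.215, 355.515], [-1.0, 0.013, -0.0, -53.749], [0.003, 0.215, 0.977, 1009.515], [0.0, 0.0, 0.0, 1.0]] ['pixels', 'depth', 'fx', 'fy', 'cx', 'cy', 'cam_to_world']
lid_mid [([450.0, 286.0, 25.0], 0.96)]
canister_mouth [([537.0, -15.0, 71.0], 0.92)]
stopper_mid [([649.0, -162.0, 50.0], 0.78), ([630.0, -251.0, 46.0], 0.67), ([451.0, 286.0, 29.0], 0.58)]
jar_mouth [([619.0, 216.0, 55.0], 0.9), ([528.0, 159.0, 59.0], 0.86), ([727.0, -32.0, 28.0], 0.33)]
small_lid_mid [([460.0, -337.0, 25.0], 0.93), ([535.0, -15.0, 71.0], 0.48)]
half_rib [([535.0, -12.0, 68.0], 0.9)]
spray_mid [([603.0, -439.0, 136.0], 0.69)]
cup_mid [([729.0, -33.0, 32.0], 0.88)]
brush_mid [([373.0, 12.0, 36.0], 0.94)]
side 473.01791506082066 326.7844533679741 200.47531794117373 [[-0.893, 0.318, -0.319, 95.922], [-0.451, -0.615, 0.647, 892.581], [0.009, 0.722, 0.692, 1102.74], [0.0, 0.0, 0.0, 1.0]] ['pixels', 'depth', 'fx', 'fy', 'cx', 'cy', 'cam_to_world']
lid_mid [([451.0, 298.0, 22.0], 0.89)]
canister_mouth [([532.0, 21.0, 57.0], 0.59)]
stopper
[... 322 characters left out ...]
0, 27.0, 36.0], 0.76)]
{'t': 1.0, 'qpos': array([-1.12198009e+00,  4.23105772e-01,  1.62988104e+00,  4.98455207e-06,
        1.08861761e+00, -1.90248944e-02]), 'qvel': array([-0.00115852, -0.0005381 ,  0.00117692,  0.00169971, -0.00025752,
       -0.00123498]), 'joint_torque': array([ 4.48714491e-03, -5.44567537e+01, -2.74052364e+01,  6.46178448e-02,
        1.68593600e-02, -2.18651785e-06]), 'ee_pos': array([ 281.85592484, -557.82510547,  222.67891761]), 'orientation': array([-3.05602047e+00, -7.28193040e-01, -2.83421174e-06]), 'ft_force': array([ 0.55591495,  0.54253421, -0.00655955]), 'moment': array([-0.00839389,  0.02932748,  0.0102024 ]), 'grasp_force': 0.0, 'width': 87.97921801870119}
```

View pics/top0.png

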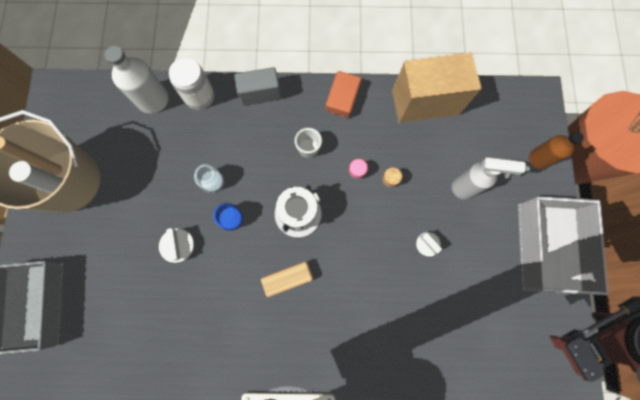

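View pics/side0.png

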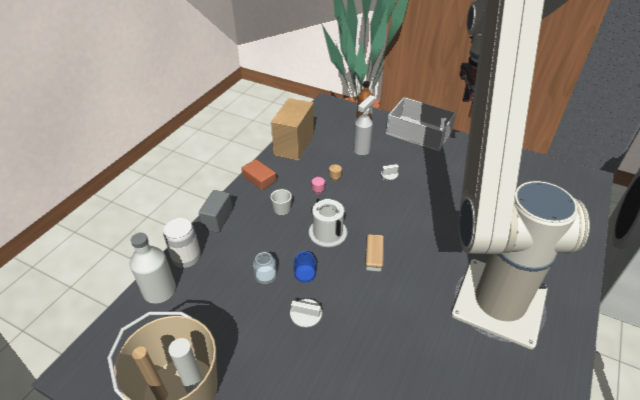

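The top view shows these look-alikes:
- **Stoppers:** cork (393,177) and pink (358,168). I choose the cork.
- **Jars:** clear glass (208,178) and blue (228,217). I choose the glass one.
- **Lids:** large (177,245) and small (428,244). I choose the large one.
- **Canister:** (298,211).

Next I'll check these in one crop montage and measure them.

Run:
```python
from h import *
ims={c:dict(np.load(f"{c}0.npz")) for c in("top","side")}
def crop(c,u,v,r=32): return cv2.resize(ims[c]["pixels"][v-r:v+r,u-r:u+r],(260,260),interpolation=cv2.INTER_CUBIC)
cv2.imwrite("pics/m1.png",np.vstack([np.hstack([crop("top",393,177),crop("top",208,178),crop("top",298,211)]),np.hstack([crop("top",177,245),crop("side",328,220),crop("side",265,268)])]))
P=pts(ims["top"])
def rep(n,u,v,r,lo,hi):
    Q=P[v-r:v+r,u-r:u+r].reshape(-1,3); Q=Q[np.isfinite(Q[:,2])]
    m=(Q[:,2]>lo)&(Q[:,2]<hi); S=Q[m]
    (c,s,a)=cv2.minAreaRect(S[:,:2].astype(np.float32)); cc,rad=cv2.minEnclosingCircle(S[:,:2].astype(np.float32))
    w,V=np.linalg.eigh(np.cov(S[:,:2].T)); print(n,len(S),"rect",np.round(c,1),np.round(s,1),"circ",np.round(cc,1),round(rad,1),"mean",S.mean(0).round(1),"ang",np.degrees(np.arctan2(V[1,1],V[0,1])).round(1),"sd",np.sqrt(w).round(1), "zmax",Q[:,2].max().round(1))
rep("cork",393,177,16,43,57)
rep("jar",208,178,24,66,90)
rep("jarAll",208,178,24,15,90)
rep("can",298,211,34,93,106)
rep("bar",177,245,25,50,67)
rep("disc",177,245,25,20,34)
```

```text
cork 229 rect [ 630.6 -251.3] [42.  41.5] circ [ 630.8 -251.7] 22.1 mean [ 630.2 -251.3   49.6] ang 165.4 sd [10.9 11.2] zmax 54.1
jar 131 rect [623.2 219. ] [46.7 45.6] circ [623.2 217.3] 26.1 mean [621.3 218.1  73.6] ang 49.6 sd [14.3 16.3] zmax 79.5
jarAll 509 rect [622.4 218.1] [63.  61.9] circ [623.7 219.1] 32.9 mean [618.  213.7  53.3] ang -135.7 sd [17.1 20.1] zmax 79.5
can 839 rect [538.  -14.3] [101.7 100.8] circ [538.8  -9.5] 59.9 mean [538.1 -11.8  99.4] ang 140.6 sd [27.1 30.3] zmax 104.9
bar 207 rect [450.9 290.4] [76.4 14.9] circ [450.7 291.1] 38.4 mean [450.  289.7  57.8] ang -166.0 sd [ 4.4 22. ] zmax 62.8
disc 627 rect [449.5 290.4] [80.9 83.2] circ [450.8 291. ] 42.4 mean [450.  287.4  26.8] ang 103.8 sd [20.4 24.4] zmax 62.8
```

View pics/m1.png

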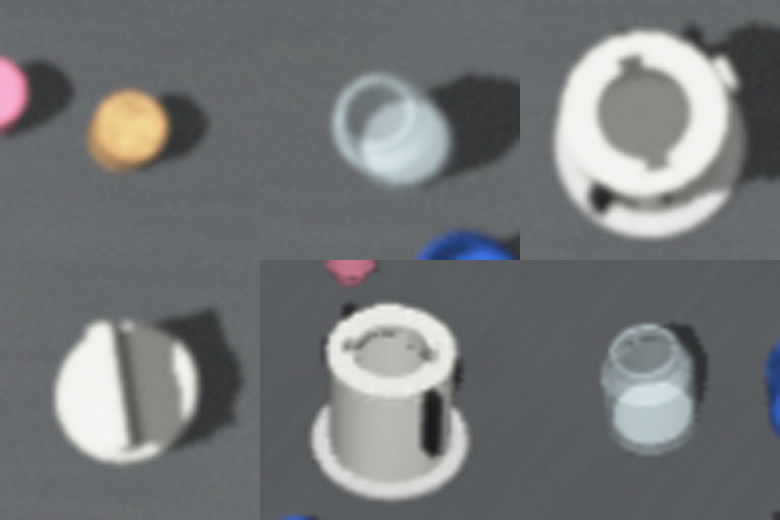

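```bash
cat > fit.py <<'E'
from h import *
from scipy.optimize import least_squares
def fit(c,P,what="cork jar can bar"):
    Q=P.reshape(-1,3); Q=Q[np.isfinite(Q[:,2])]
    def sel(x,y,r,lo,hi): return Q[(np.hypot(Q[:,0]-x,Q[:,1]-y)<r)&(Q[:,2]>lo)&(Q[:,2]<hi)]
    def rect(n,S):
        a,s,t=cv2.minAreaRect(S[:,:2].astype(np.float32)); print(c,n,len(S),np.round(a,1),np.round(s,1),round(t,1),"z",np.median(S[:,2]).round(1))
    if "cork" in what: rect("cork",sel(630,-251,32,44,56))
    if "jar" in what: rect("jar",sel(622,218,34,69,84))
    if "bar" in what: rect("bar",sel(450,290,46,50,67))
    if "can" in what:
        S=sel(537,-13,75,95,105)
        # outer circle and slots by fitting a template of the top face to a rasterised grid
        best=None
        def cost(p):
            X=S[:,:2]-p[:2]; ca,sa=np.cos(p[2]),np.sin(p[2]); x=X@[ca,sa]; y=X@[-sa,ca]; r=np.hypot(x,y)
            hole=np.maximum(0,28.5-r); slot=np.where((abs(x)<36)&(abs(y)<7.5),np.minimum(7.5-abs(y),36-abs(x)),0)
            latch=np.degrees(np.arctan2(y,x)); out=np.where(abs(latch+77)<18,0,np.maximum(0,r-47))
            return (np.minimum(hole,6)**2+np.minimum(slot,6)**2+np.minimum(out,6)**2).sum()
        from scipy.optimize import minimize
        for a in range(-90,91,10):
            r=minimize(cost,[537,-13,np.radians(a)],method="Nelder-Mead",options=dict(xatol=.01,fatol=.01))
            if best is None or r.fun<best.fun: best=r
        print(c,"can",len(S),best.x[:2].round(1),np.degrees(best.x[2]).round(1),round(best.fun,1),"z",np.median(S[:,2]).round(1))
E
python3 - <<'E'
from fit import *
for c in("top","side"):
    im=dict(np.load(f"{c}0.npz")); P=pts(im); fit(c,P)
    # image-edge check of the bar direction
    S=(np.hypot(P[...,0]-450,P[...,1]-290)<46)&(P[...,2]>52)&(P[...,2]<67); v,u=np.nonzero(S); vx,vy,_,_=cv2.fitLine(np.stack([u,v],1).astype(np.float32),2,0,.01,.01).ravel(); print("pixel dir",vx,vy)
E
```

```text
top cork 226 [ 630.6 -251.4] [42.  41.4] 21.3 z 49.7
top jar 110 [622.6 218.5] [45.8 46. ] 88.3 z 74.9
top bar 207 [450.9 290.4] [76.4 14.9] 14.8 z 58.0
top can 819 [537.2  -9.7] 33.4 1110.8 z 99.6
pixel dir 0.14386304 0.9895976
side cork 82 [ 631.3 -253.4] [41.8 40.3] 13.3 z 47.5
side jar 87 [623.9 219. ] [47.1 45.2] 1.6 z 73.2
side bar 170 [451.3 291.6] [74.7 16.9] 16.6 z 57.6
side can 396 [537.6  -9.5] 33.4 663.1 z 98.8
pixel dir 0.9821864 0.18790922
```

```bash
sed -i 's/np.where(abs(latch+77)<18,0,/np.where((abs(latch+77)<18)|(abs(latch+45)<10)|(abs(latch-135)<10)|(abs(abs(latch)-180)<6)|(abs(latch)<6),0,/; s/-90,91,10/-85,86,10/' fit.py
cat >> fit.py <<'E'
def ortho(im,x0,y0,z,half=75,s=4):
    n=int(2*half*s); j,i=np.meshgrid(np.arange(n),np.arange(n)) # up=+x, left=+y
    X=x0+half-i/s; Y=y0+half-j/s; W=np.stack([X,Y,np.full_like(X,z),np.ones_like(X)],-1)@np.linalg.inv(im["cam_to_world"]).T
    u=im["fx"]*W[...,0]/-W[...,2]+im["cx"]; v=im["fy"]*-W[...,1]/-W[...,2]+im["cy"]
    return cv2.remap(im["pixels"],u.astype(np.float32),v.astype(np.float32),cv2.INTER_CUBIC)
E
python3 - <<'E'
from fit import *
o=[]
for c in("top","side"):
    im=dict(np.load(f"{c}0.npz")); fit(c,pts(im),"can")
    p=ortho(im,537,-9.5,100,50,4)
    for a in(15,33): 
        for q in (0,np.pi):
            t=np.radians(a)+q; cv2.line(p,(int(200-144*np.sin(t)),int(200-144*np.cos(t))),(int(200-180*np.sin(t)),int(200-180*np.cos(t))),(0,0,255) if a==15 else (0,160,0),1)
    o.append(p)
cv2.imwrite("pics/can1.png",np.hstack(o))
E
```

```text
top can 819 [538.  -10.8] 15.7 3.2 z 99.6
side can 396 [538.1 -10. ] 15.4 71.6 z 98.8
```

View pics/can1.png

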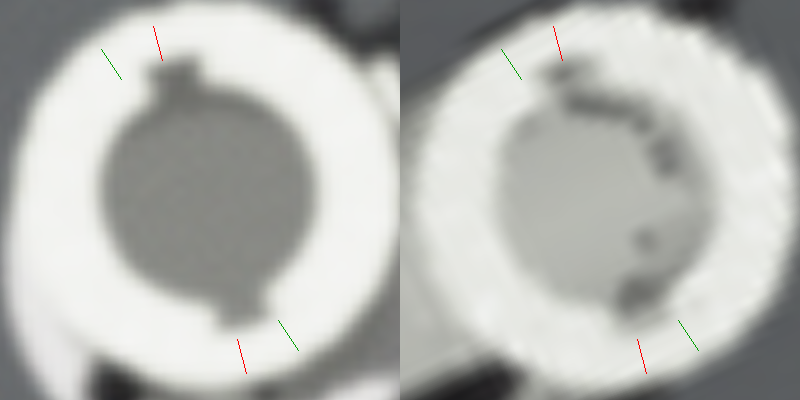

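The left crop shows the slots at (175,72) and (240,315). That puts the canister at about (538,-11) with its slots at 15.5°. The bar is at about 15°, so one tool yaw of 15° suits every step. First I'll go above the cork.

>>> jog_arm:
  increments: [0,0,5.9,0,0,0,100,0,0,5.9,0,0,0,100,0,0,0,41,-20.5,0,100,0,0,0,41.5,-20.5,0,100,0,0,0,41.5,-20.5,0,100,0,0,0,41.5,-20.5,0,100,0,0,0,41.5,-20.5,0,100,0,0,0,41.5,-20.5,0,100,0,0,0,41.5,-20.5,0,100,0,0,0,41.5,-20.5,0,100,0,0,0,41.5,-20.5,40,100,0,0,0,41.5,-20.5,40,100]

```text
t: 2.5
ee_pos: [630.7, -251.6, 142.5]
orientation: [3.114, 0.41, 0.003]
ft_force: [-0.4, -1.0, -0.1]
width: 87.9
grasp_force: 0.0
```

```bash
cat > go.py <<'E'
import sys
from h import *
from scipy.spatial.transform import Rotation as R
o=get_obs(); r=R.from_rotvec(o["orientation"]); M=r.as_matrix()
print("t",round(o["t"],2),"pos",o["ee_pos"].round(1),"phi",np.degrees(np.arctan2(M[1,0],M[0,0])).round(2),"tz",M[:,2].round(4),"w",round(o["width"],1),"gf",round(o["grasp_force"],1),"F",o["ft_force"].round(1),"M",o["moment"].round(2),"q",o["qpos"].round(2))
for k in range(1,len(sys.argv),4):
    x,y,z,p=map(float,sys.argv[k:k+4]); T=np.column_stack([[np.cos(np.radians(p)),np.sin(np.radians(p)),0],[np.sin(np.radians(p)),-np.cos(np.radians(p)),0],[0,0,-1]])
    print("turn",np.degrees((r.inv()*R.from_matrix(T)).as_rotvec()).round(2),"shift(cur axes)",(M.T@(np.array([x,y,z])-o["ee_pos"])).round(1),"shift(target axes)",(T.T@(np.array([x,y,z])-o["ee_pos"])).round(1))
E
python3 go.py 631 -252 24 15
```

```text
t 2.5 pos [ 630.7 -251.6  142.5] phi 15.0 tz [ 1.8e-03 -8.0e-04 -1.0e+00] w 87.9 gf 0.0 F [-0.4 -1.  -0.1] M [ 0.01 -0.03 -0.01] q [-0.4   0.59  1.55 -0.    1.    0.91]
turn [ 0.07 -0.09  0.  ] shift(cur axes) [  0.    0.3 118.5] shift(target axes) [  0.2   0.4 118.5]
```

>>> jog_arm:
  increments: [0,0,0,0,0.3,35,100,0,0,0,0,0,40,100,0,0,0,0,0,30,100,0,0,0,0,0,13,100,0,0,0,0,0,0,100,0,0,0,0,0,0,30,0,0,0,0,0,0,30,0,0,0,0,0,0,30,0,0,0,0,0,0,30,0,0,0,0,0,0,30]

```text
t: 3.75
ee_pos: [629.4, -252.9, 24.9]
orientation: [3.114, 0.41, 0.001]
ft_force: [0.0, 1.0, 2.2]
width: 43.4
grasp_force: 30.0
```

```bash
python3 go.py
```

```text
t 3.75 pos [ 629.4 -252.9   24.9] phi 15.0 tz [ 4.e-04 -2.e-04 -1.e+00] w 43.4 gf 30.0 F [0.  1.  2.2] M [ 0.06  0.02 -0.04] q [-0.4   0.75  1.59 -0.    0.81  0.91]
```

>>> jog_arm:
  increments: [0,0,0,0,0,-40,30,0,0,0,0,0,-45,30,0,0,0,6,-23,-45,30,0,0,0,10.5,-42,-10,30,0,0,0,11,-43,0,30,0,0,0,11,-43,0,30,0,0,0,11,-43,0,30,0,0,0,11,-43,0,30,0,0,0,11,-43,0,30,0,0,0,11,-43,0,30,0,0,0,11,-43,0,30,0,0,0,11,-43,0,30]

```text
t: 5.25
ee_pos: [624.0, 170.8, 164.6]
orientation: [3.115, 0.41, -0.0]
ft_force: [0.1, -0.2, -0.9]
width: 43.4
grasp_force: 30.0
```

>>> jog_arm:
  increments: [0,0,0,11,-43,0,30,0,0,0,0.5,-5,0,30,0,0,0,0,0,0,30,0,0,0,0,0,0,30]

```text
t: 5.75
ee_pos: [623.0, 217.3, 164.6]
orientation: [3.115, 0.408, -0.001]
ft_force: [-0.3, 0.4, -0.4]
width: 43.4
grasp_force: 30.0
```

```bash
python3 go.py 623 218.5 115 15
python3 - <<'E'
from fit import *
o=[]
for c,z in(("top",100),("side",100)):
    im=get_image(c); P=pts(im); v,u=np.nonzero((np.hypot(P[...,0]-623,P[...,1]-218)<60)&(P[...,2]>20)); 
    a,b=int(np.mean(v)),int(np.mean(u)); o.append(cv2.resize(im["pixels"][max(a-50,0):a+50,b-50:b+50],(400,400),interpolation=cv2.INTER_CUBIC))
    Q=P.reshape(-1,3); fit(c,P,"jar")
    S=Q[(np.hypot(Q[:,0]-623,Q[:,1]-218)<45)&(Q[:,2]>140)&(Q[:,2]<200)]; print(len(S))
cv2.imwrite("pics/jar1.png",np.hstack(o))
E
```

```text
t 5.75 pos [623.  217.3 164.6] phi 14.94 tz [-4.e-04 -4.e-04 -1.e+00] w 43.4 gf 30.0 F [-0.3  0.4 -0.4] M [ 0.02 -0.01  0.01] q [ 0.32  0.54  1.59 -0.    1.02  1.63]
turn [ 0.01  0.03 -0.06] shift(cur axes) [ 0.4 -1.1 49.6] shift(target axes) [ 0.3 -1.1 49.6]
top jar 93 [620.8 217.5] [41.7 45. ] 47.5 z 75.0
208
side jar 89 [623.4 220.4] [45.4 46.8] 5.2 z 74.1
147
```

View pics/jar1.png

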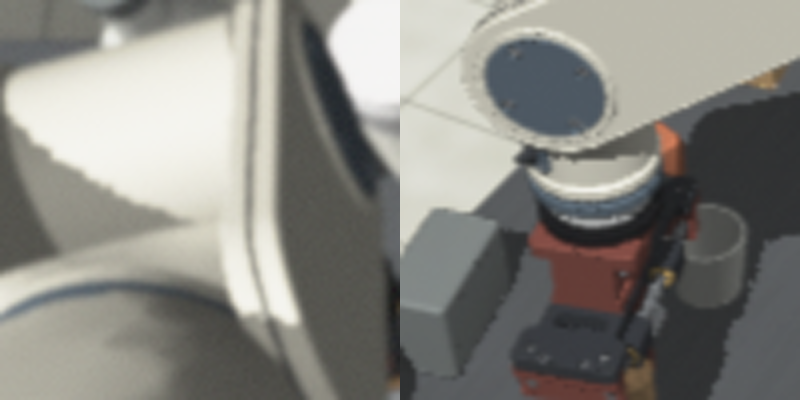

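Both pictures mostly show the wrist: jaw at about (560,340) in the right half, cork not clearly visible. So I'll rely on the measured positions. The cork sits about 1.5 mm off the TCP along tool x, so I'll correct for that and lower while watching the force.

>>> jog_arm:
  increments: [0,0,0,-1.1,-1.3,20,30,0,0,0,0,0,25,30,0,0,0,0,0,10,30,0,0,0,0,0,4,30,0,0,0,0,0,4,30,0,0,0,0,0,4,30,0,0,0,0,0,3,30,0,0,0,0,0,3,30,0,0,0,0,0,0,30]

```text
t: 6.98
ee_pos: [621.7, 219.4, 91.6]
orientation: [3.114, 0.41, 0.0]
ft_force: [1.0, -0.5, -0.9]
width: 43.4
grasp_force: 30.0
```

```bash
python3 go.py 621.6 218.1 83 15
```

```text
t 6.97 pos [621.7 219.4  91.6] phi 15.0 tz [ 2.e-04 -2.e-04 -1.e+00] w 43.4 gf 30.0 F [ 1.  -0.5 -0.9] M [-0.14 -0.09  0.02] q [ 0.32  0.63  1.62 -0.    0.89  1.63]
turn [ 0.02 -0.01  0.  ] shift(cur axes) [-0.4  1.3  8.6] shift(target axes) [-0.4  1.3  8.6]
```

Low force at 9 mm inside, so it is in the neck. Continuing to home.

>>> jog_arm:
  increments: [0,0,0,0,0.8,3,30,0,0,0,0,0,2,30,0,0,0,0,0,2,30,0,0,0,0,0,1,30,0,0,0,0,0,1,30,0,0,0,0,0,1,30,0,0,0,0,0,0,30]

```text
t: 7.85
ee_pos: [622.0, 218.9, 82.9]
orientation: [-3.115, -0.41, -0.001]
ft_force: [-3.3, -2.2, 8.8]
width: 43.1
grasp_force: 30.0
```

```bash
python3 go.py 621.6 218.1 83 15
```

```text
t 7.85 pos [622.  218.9  82.9] phi 15.01 tz [ 5.e-04  2.e-04 -1.e+00] w 43.1 gf 30.0 F [-3.3 -2.2  8.8] M [-0.35  0.49  0.02] q [ 0.32  0.64  1.63 -0.    0.87  1.63]
turn [-0.   -0.03  0.01] shift(cur axes) [-0.6  0.7 -0.1] shift(target axes) [-0.6  0.7 -0.1]
```

>>> jog_arm:
  increments: [0,0,0,-0.3,0,1,30,0,0,0,0,0,1,30,0,0,0,0,0,0,30]

```text
t: 8.22
ee_pos: [622.3, 219.1, 82.8]
orientation: [-3.114, -0.41, -0.003]
ft_force: [-6.7, -3.6, 21.8]
width: 43.5
grasp_force: 30.0
```

```bash
python3 go.py
```

```text
t 8.22 pos [622.3 219.1  82.8] phi 15.0 tz [ 1.8e-03  7.0e-04 -1.0e+00] w 43.5 gf 30.0 F [-6.7 -3.6 21.8] M [-0.4   1.18 -0.  ] q [0.32 0.64 1.63 0.   0.87 1.63]
```

>>> jog_arm:
  increments: [0,0,0,0.2,0,-2,30,0,0,0,0,0,0,65,0,0,0,0,0,0,100,0,0,0,0,0,0,100,0,0,0,0,0,0,100,0,0,0,0,0,-25,100,0,0,0,0,0,-40,100,0,0,0,-35,-28,-5,100,0,0,0,-38,-29,0,100,0,0,0,-38,-29,0,100,0,0,0,-35,-28,0,100,0,0,0,0,0,0,100]

```text
t: 9.72
ee_pos: [448.6, 291.7, 151.6]
orientation: [3.114, 0.415, -0.002]
ft_force: [1.1, -0.6, -0.1]
width: 88.2
grasp_force: 0.0
```

```bash
python3 go.py 451 291 30.5 15
python3 - <<'E'
from fit import *
o=[]
for c in("top","side"):
    im=get_image(c); P=pts(im); Q=P.reshape(-1,3); Q=Q[np.isfinite(Q[:,2])]
    for lo,hi in((98,115),(69,84)):
        S=Q[(np.hypot(Q[:,0]-623,Q[:,1]-218)<34)&(Q[:,2]>lo)&(Q[:,2]<hi)]
        if len(S)>5: a=cv2.minAreaRect(S[:,:2].astype(np.float32)); print(c,lo,len(S),np.round(a[0],1),np.round(a[1],1),np.median(S[:,2]).round(1))
    u,v=(208,170) if c=="top" else (265,260)
    o.append(cv2.resize(im["pixels"][v-40:v+40,u-40:u+40],(300,300),interpolation=cv2.INTER_CUBIC))
cv2.imwrite("pics/jar2.png",np.hstack(o))
E
```

```text
t 9.72 pos [448.6 291.7 151.6] phi 15.17 tz [-1.3e-03 -6.0e-04 -1.0e+00] w 88.2 gf 0.0 F [ 1.1 -0.6 -0.1] M [ 0.02  0.01 -0.02] q [0.55 0.39 1.88 0.   0.87 1.86]
turn [0.01 0.08 0.17] shift(cur axes) [  2.3   1.3 121.1] shift(target axes) [  2.1   1.3 121.1]
top 98 267 [622.9 221. ] [42.2 41.9] 107.6
top 69 69 [617.  211.2] [26.5 45.8] 75.3
side 98 175 [623.1 221.8] [41.5 43.1] 106.5
side 69 66 [614.8 224.1] [46.7 30.1] 75.6
```

View pics/jar2.png

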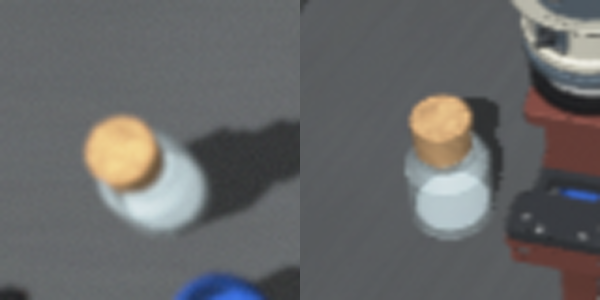

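The cork sits upright in the glass jar at (125,155) in the left crop and (440,130) in the right. Its top is at 107.6 mm against 108 mm expected, so step 1 is done. On to the large lid.

>>> jog_arm:
  increments: [0,0,0.2,2.2,1.3,35,100,0,0,0,0,0,40,100,0,0,0,0,0,30,100,0,0,0,0,0,13,100,0,0,0,0,0,2.5,100,0,0,0,0,0,0,100,0,0,0,0,0,0,3,0,0,0,0,0,0,3,0,0,0,0,0,0,3,0,0,0,0,0,0,3,0,0,0,0,0,0,3,0,0,0,0,0,0,3]

```text
t: 11.32
ee_pos: [453.6, 290.4, 31.1]
orientation: [3.115, 0.405, -0.0]
ft_force: [0.4, -0.6, -0.3]
width: 31.6
grasp_force: 0.0
```

```bash
python3 go.py 451 291 30.5 15
```

```text
t 11.32 pos [453.6 290.4  31.1] phi 14.81 tz [-1.e-04 -0.e+00 -1.e+00] w 31.6 gf 0.0 F [ 0.4 -0.6 -0.3] M [0.03 0.04 0.01] q [ 0.55  0.6   1.92 -0.    0.63  1.86]
turn [ 0.    0.   -0.19] shift(cur axes) [-2.3 -1.2  0.6] shift(target axes) [-2.3 -1.2  0.6]
```

>>> jog_arm:
  increments: [0,0,0,-2.3,-1.2,0,36,0,0,0,0,0,0,30,0,0,0,0,0,0,3,0,0,0,0,0,0,3,0,0,0,0,0,0,3,0,0,0,0,0,0,3,0,0,0,0,0,0,3]

```text
t: 12.2
ee_pos: [451.1, 291.0, 31.1]
orientation: [3.115, 0.405, -0.0]
ft_force: [0.2, 0.6, -0.7]
width: 13.9
grasp_force: 30.0
```

```bash
python3 go.py 538.2 -11 152 15.5
python3 - <<'E'
from fit import *
for c in("top","side"):
    P=pts(get_image(c)); Q=P.reshape(-1,3); Q=Q[np.isfinite(Q[:,2])]
    fit(c,P,"can")
    S=Q[(np.hypot(Q[:,0]-451,Q[:,1]-291)<60)&(Q[:,2]>20)&(Q[:,2]<29)]
    if len(S)>9: print(len(S), np.round(cv2.minEnclosingCircle(S[:,:2].astype(np.float32)),1) if 0 else [np.round(x,1) for x in cv2.minEnclosingCircle(S[:,:2].astype(np.float32))])
E
```

```text
t 12.2 pos [451.1 291.   31.1] phi 14.8 tz [-1.e-04 -0.e+00 -1.e+00] w 13.9 gf 30.0 F [ 0.2  0.6 -0.7] M [ 0.    0.01 -0.01] q [0.55 0.59 1.92 0.   0.63 1.86]
turn [ 0.   0.  -0.7] shift(cur axes) [   7.1  314.2 -120.9] shift(target axes) [   3.3  314.3 -120.9]
top can 812 [538.  -10.8] 15.9 2.9 z 99.7
228 [array([449.7, 292.4]), np.float64(41.7)]
side can 0 [537. -13.] -85.0 0.0 z nan
159 [array([449.7, 293. ]), np.float64(42.2)]
  return _methods._mean(a, axis=axis, dtype=dtype,
  ret = ret.dtype.type(ret / rcount)
```

>>> jog_arm:
  increments: [0,0,0,0,0,-40,3,0,0,0,0,0,-45,3,0,0,0,0,20,-36,3,0,0,0,1,40,0,3,0,0,0,1,42,0,3,0,0,0,1,42,0,3,0,0,0,1,42,0,3,0,0,0,1,42,0,3,0,0,0,1,42,0,3,0,0,0,1,30,0,3,0,0,-0.7,0,14,0,3,0,0,0,0,0,0,3]

```text
t: 13.8
ee_pos: [538.0, -11.1, 152.1]
orientation: [-3.113, -0.422, 0.0]
ft_force: [-0.2, 0.7, -0.7]
width: 14.1
grasp_force: 30.0
```

```bash
python3 go.py 538.2 -11 132 15.6
python3 - <<'E'
from fit import *
for c in("top","side"):
    P=pts(get_image(c)); Q=P.reshape(-1,3); Q=Q[np.isfinite(Q[:,2])]
    S=Q[(np.hypot(Q[:,0]-538,Q[:,1]+11)<60)&(Q[:,2]>141)&(Q[:,2]<150.5)]
    if len(S)>9: print(c,len(S), [np.round(x,1) for x in cv2.minEnclosingCircle(S[:,:2].astype(np.float32))])
E
```

```text
t 13.8 pos [538.  -11.1 152.1] phi 15.44 tz [-2.e-04  1.e-04 -1.e+00] w 14.1 gf 30.0 F [-0.2  0.7 -0.7] M [0.04 0.06 0.04] q [-0.04  0.39  1.87  0.    0.87  1.26]
turn [-0.01  0.01 -0.16] shift(cur axes) [ 0.2 -0.  20.1] shift(target axes) [ 0.2 -0.  20.1]
side 228 [array([536. ,  -5.8]), np.float64(42.2)]
```

Run:
```python
from fit import *
im=get_image("side"); P=pts(im); Q=P.reshape(-1,3); Q=Q[np.isfinite(Q[:,2])]
S=Q[(np.hypot(Q[:,0]-538,Q[:,1]+11)<58)&(Q[:,2]>138)&(Q[:,2]<160)]
for a in range(138,160,2):
    s=S[(S[:,2]>=a)&(S[:,2]<a+2)]; print(a,len(s),s.min(0).round(0)[:2] if len(s) else "",s.max(0).round(0)[:2] if len(s) else "")
T=S[(S[:,2]>144)&(S[:,2]<151)]; A=np.c_[T[:,:2]-[538,-11],np.ones(len(T))]; print("plane",np.linalg.lstsq(A,T[:,2],rcond=None)[0].round(3))
W=np.linalg.inv(im["cam_to_world"])@[538,-11,148,1]; u=int(im["fx"]*W[0]/-W[2]+im["cx"]); v=int(im["fy"]*W[1]/W[2]+im["cy"]); print(u,v)
cv2.imwrite("pics/lid1.png",cv2.resize(im["pixels"][v-50:v+60,u-55:u+55],(600,600),interpolation=cv2.INTER_CUBIC))
```

```text
138 1 [520.  24.] [520.  24.]
140 10 [496. -13.] [571.  30.]
142 28 [497. -13.] [563.  33.]
144 57 [498. -29.] [563.  34.]
146 71 [496. -27.] [577.  34.]
148 58 [495. -36.] [571.  34.]
150 20 [500. -13.] [569.  26.]
152 14 [501. -15.] [562.   6.]
154 9 [506. -11.] [565.   9.]
156 16 [501. -15.] [572.  10.]
158 13 [506. -12.] [568.   6.]
plane [ 8.0000e-03 -2.1000e-02  1.4774e+02]
327 198
```

View pics/lid1.png

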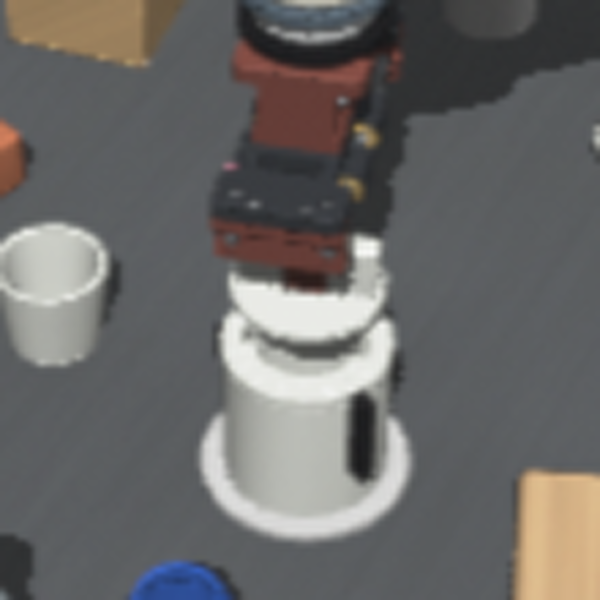

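The crop shows the lid held level at (308,310), above the canister mouth. I'll lower it slowly and watch the force.

>>> jog_arm:
  increments: [0,0,-0.1,0.2,-0.4,10,3,0,0,0,0,0,9,3,0,0,0,0,0,3,3,0,0,0,0,0,2,3,0,0,0,0,0,2,3,0,0,0,0,0,2,3,0,0,0,0,0,2,3,0,0,0,0,0,0,3]

```text
t: 14.95
ee_pos: [538.7, -10.8, 122.2]
orientation: [3.112, 0.427, 0.002]
ft_force: [2.3, -4.5, -1.5]
width: 14.1
grasp_force: 30.0
```

```bash
python3 go.py 538.2 -11 110 15.6
```

```text
t 14.95 pos [538.7 -10.8 122.2] phi 15.61 tz [ 1.2e-03 -6.0e-04 -1.0e+00] w 14.1 gf 30.0 F [ 2.3 -4.5 -1.5] M [-0.73 -0.44  0.04] q [-0.04  0.44  1.89 -0.    0.81  1.26]
turn [ 0.05 -0.05  0.01] shift(cur axes) [-0.5  0.1 12.2] shift(target axes) [-0.5  0.1 12.2]
```

9 mm in with a small side force, so it has entered. I'll shift about 1 mm to relieve that and continue.

>>> jog_arm:
  increments: [0,0,0,0.2,0.9,0,3,0,0,0,0,0,2,3,0,0,0,0,0,2,3,0,0,0,0,0,2,3,0,0,0,0,0,2,3,0,0,0,0,0,2,3,0,0,0,0,0,1,3,0,0,0,0,0,1,3,0,0,0,0,0,0,3]

```text
t: 16.08
ee_pos: [538.5, -11.0, 110.1]
orientation: [-3.112, -0.426, 0.0]
ft_force: [-0.2, 0.6, -0.2]
width: 14.3
grasp_force: 30.0
```

```bash
python3 go.py 538.2 -11 110 15.6
```

```text
t 16.07 pos [538.5 -11.  110.1] phi 15.6 tz [-1.e-04  1.e-04 -1.e+00] w 14.3 gf 30.0 F [-0.2  0.6 -0.2] M [ 0.05 -0.02  0.01] q [-0.04  0.46  1.89  0.    0.79  1.26]
turn [-0.01  0.    0.  ] shift(cur axes) [-0.3 -0.1  0.1] shift(target axes) [-0.3 -0.1  0.1]
```

>>> jog_arm:
  increments: [0,0,0,0,0,0.5,3,0,0,0,0,0,0.5,3,0,0,0,0,0,0,3,0,0,0,0,0,0,3]

```text
t: 16.58
ee_pos: [538.6, -11.1, 110.1]
orientation: [-3.112, -0.426, -0.0]
ft_force: [-3.8, 1.1, 9.7]
width: 14.0
grasp_force: 30.0
```

```bash
python3 go.py
```

```text
t 16.57 pos [538.6 -11.1 110.1] phi 15.6 tz [ 2.e-04  1.e-04 -1.e+00] w 14.0 gf 30.0 F [-3.8  1.1  9.7] M [0.12 0.63 0.01] q [-0.04  0.46  1.89  0.    0.79  1.26]
```

The lid is seated at exactly the expected height, 110.1 mm. I'll ease the push and turn it clockwise (+z of the tool) in two steps.

>>> jog_arm:
  increments: [0,0,0,0,0,-0.6,3,0,0,4,0,0,0,3,0,0,4,0,0,0,3,0,0,4,0,0,0,3,0,0,4,0,0,0,3,0,0,4,0,0,0,3,0,0,4,0,0,0,3,0,0,0,0,0,0,3]

```text
t: 17.58
ee_pos: [538.8, -11.2, 110.1]
orientation: [-3.133, 0.229, -0.001]
ft_force: [-0.8, -0.6, 5.2]
width: 13.7
grasp_force: 30.0
```

```bash
python3 go.py 538.4 -11 110 -29.5
```

```text
t 17.57 pos [538.8 -11.2 110.1] phi -8.37 tz [ 5.e-04  0.e+00 -1.e+00] w 13.7 gf 30.0 F [-0.8 -0.6  5.2] M [0.03 0.36 0.01] q [-0.04  0.46  1.89  0.    0.79  1.67]
turn [-1.000e-02 -2.000e-02  2.113e+01] shift(cur axes) [-0.4 -0.1  0.1] shift(target axes) [-0.4  0.   0.1]
```

>>> jog_arm:
  increments: [0,0,4,0,0,0,3,0,0,4,0,0,0,3,0,0,4,0,0,0,3,0,0,4,0,0,0,3,0,0,4,0,0,0,3,0,0,1,0,0,0,3,0,0,0,0,0,0,3,0,0,0,0,0,0,3,0,0,0,0,0,0,3]

```text
t: 18.7
ee_pos: [538.8, -11.2, 110.1]
orientation: [-3.039, 0.795, -0.001]
ft_force: [-1.8, -0.4, 5.2]
width: 13.7
grasp_force: 30.0
```

```bash
python3 go.py
python3 - <<'E'
from fit import *
im=get_image("side"); P=pts(im); Q=P.reshape(-1,3); Q=Q[np.isfinite(Q[:,2])]
S=Q[(np.hypot(Q[:,0]-623,Q[:,1]-221)<34)&(Q[:,2]>98)&(Q[:,2]<115)]; print(len(S),cv2.minAreaRect(S[:,:2].astype(np.float32)),np.median(S[:,2]))
cv2.imwrite("pics/fin.png",cv2.resize(im["pixels"][130:310,220:440],(733,600),interpolation=cv2.INTER_CUBIC))
E
```

```text
t 18.7 pos [538.8 -11.2 110.1] phi -29.3 tz [ 5.e-04  0.e+00 -1.e+00] w 13.7 gf 30.0 F [-1.8 -0.4  5.2] M [ 0.14  0.28 -0.04] q [-0.04  0.46  1.89  0.    0.79  2.04]
183 ((622.989501953125, 222.62417602539062), (40.9119987487793, 44.226097106933594), 57.47825241088867) 106.62899487817333
```

View pics/fin.png

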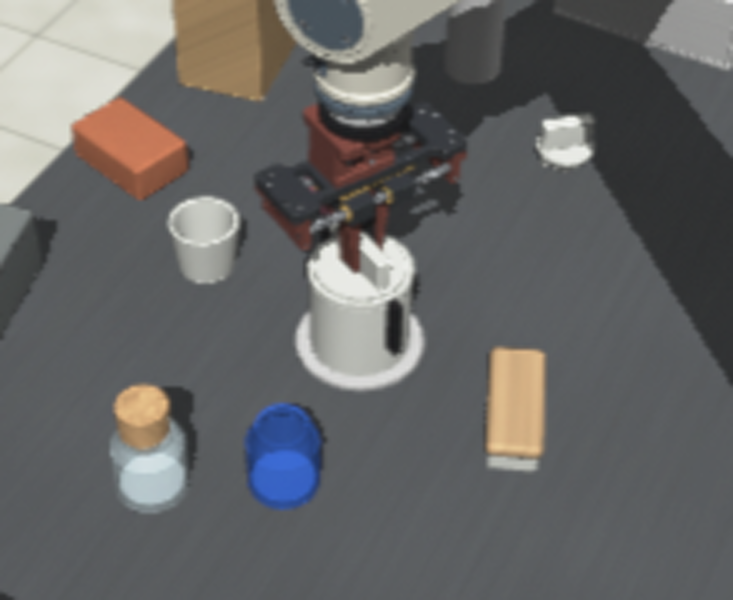

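The lid is flush, with its bar at (375,262) pointing at the bold rib at (395,325). The jar at (150,450) is closed and upright, and the gripper is still holding at 30 N. Handing in.

```bash
python3 -c "
from workcell import job
print(job.close_job())"
```

```text
the job is handed in; nothing more can be done
None
```

I handed the job in at about 19 s of the 54 s allowed: the cork stopper is fully home in the upright glass jar and let go, and the large lid is flush in the canister, turned about 45° clockwise to the bold ribs and still gripped at 30 N; the hand-in gave no verdict, and I had no direct reading of the latch.

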